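Trip the tip skip with two coupons and reset it

TASK

Run one batch through the tip skip: lower the two brass coupons into the yellow bucket, one in each pocket, flat on the floor and lengthwise front to back, without dropping them, so that their weight trips the bucket and it dumps both into the blue tray. The coupon sitting in the black nest can only be taken by its ends there, and held so it does not go into a pocket: set it down and take it again across its sides. Then swing the empty bucket back upright by its red bar until it stays home by itself, leave the coupons in the tray, and do not push the other things on the table about.

Things in the scene. Friction and masses are not known exactly. Their poses are not given: they have to be found in the camera images.
- tipper: Fixed stand of the tip skip; origin on the table right under the bucket's hinge, x to the rear (away from the robot, yaw within 0.25 rad), y along the hinge, z up. Hinge parallel to y, 185 mm above the table, between two grey uprights at y = +-110 mm, 190 mm high. The blue tray lies in front (-x), under the bucket's mouth.
- tip_bucket (a joint): Bucket's hinge, rad: 0 upright at its stop (start), grows tipping to the front, 2.2 dumped, mouth forward and down. Over-centre with damper: empty, it falls home from below 0.5, else over to 2.2 (0.16 Nm holds it home, 0.32 Nm dumped). One coupon leaves it upright; the second trips it once let go: slowly at first (draw the fingers straight up at once), over in about 2 s.
- bucket_floor (a point): Middle of the bucket's inner floor; moves with the bucket; upright, axes as the stand, 38 mm in front of the hinge and 5 mm above it. Two pockets side by side along y, open above, each 80 mm front to back at the floor, 86 mm wide; 3 mm walls; rear, side and dividing walls rise 44 mm over the floor, the front wall leans out 25 degrees and rises 37 mm.
- pocket_left (a point): Centre of the floor of the left (+y) pocket; moves with the bucket, axes as bucket_floor.
- pocket_right (a point): Centre of the floor of the right (-y) pocket; moves with the bucket, axes as bucket_floor.
- reset_bar (a point): Middle of the red round bar, 12 mm thick, along the hinge's direction; 130 mm of it are free between two dark round weights (53 mm). Bucket upright: 75 mm behind and 50 mm above the hinge, 235 mm over the table. Dumped: 85 mm in front of the hinge, 216 mm over the table. Can be pinched from above and led in its arc; when the bucket trips, bar and weights swing over the hinge, up to 120 mm above it: keep clear.
- tray_floor (a point): Centre of the blue tray's rubber floor, 9 mm above the table; inside 194 mm (x) by 224 mm (y), walls up to 35 mm above the table; axes as the stand.
- nest: Black open-ended holder, 60 mm long (its x), 51 mm wide, 41 mm high, fixed; origin at the centre of its underside. The coupon sits on its 5 mm base between two flat-topped 8 mm cheeks (gap 35 mm) that rise 2 mm above the coupon's top and cover its sides; the coupon's ends stick out 4 mm past either end and can be gripped there from above (68 mm).
- coupon_a_center (a point): Centre of the brass coupon that lies free on the table: a block 68 mm long (its x) by 32 mm wide (y) by 34 mm high (z) with two dark holes, about 0.3 kg; half-way up. Lies flat.
- coupon_b_center (a point): Centre of the other, identical coupon (68 x 32 x 34 mm, x its length, about 0.3 kg), which sits in the nest along the nest's x, its underside 5 mm above the table.
- resin_dark: Bystander: a black resin-mounted specimen, a 32 mm disc 20 mm high; origin at the centre of its underside; to be left alone.
- resin_pale: Bystander: a pale resin-mounted specimen, a 32 mm disc 24 mm high; origin at the centre of its underside; to be left alone.
- ring: Bystander: a steel ring gauge, 52 mm across, 15 mm high; origin at the centre of its underside; to be left alone.
- usb: Bystander: a blue USB stick, 48 mm long, 17 mm wide, 8 mm high; origin at the centre of its underside; to be left alone.

How it is judged:
By the outcome, as a careful person would: the job done as asked, in the order asked, and still so for the second after the job is handed in, with the robot touching nothing.
It also fails if it takes over 72 s, if anything falls off the work surface, if the arm or the gripper's body presses on something with over 40 N, if the wrist force passes 120 N, or if a joint passes its speed limit or range.

ROBOT

A 7-joint arm with a two-finger parallel gripper is mounted at the origin on a cart in front of the work surface, level with it; the furniture and walls round the work are solid. World frame = base frame: x ahead of the robot, y to its left, z up, the work surface at z = 0. Lengths are in m, angles in rad, forces in N, time in s.
With the tool pointing down it reaches from about 0.35 to 0.9 m from the base axis. Payload 8.1 kg.
Tool frame: the origin (TCP) lies at the very end of the fingers, on their centre line; the grasp point (between the pads) lies arm.hold_point_z behind it (arm.hold_point_z is the distance from the TCP to the grasp point, in m); z points along the fingers, y is the line along which they close (so a half turn about z gives the same grasp; the last joint's range is limited). The gripper opens to 92 mm and grips with 3 to 60 N. Pads are 19 mm wide; open, the fingers measure 130 mm over their backs; the gripper's body (75 mm by 190 mm) begins 47 mm behind the grasp point.
Start: joints at [-1.238, 0.434, 0.025, 1.573, -0.012, 1.134, -0.075], TCP at [0.264, 0.567, 0.227] pointing down, gripper open.
Joint ranges: [-2.62, 2.62], [-0.44, 2.09], [-1.27, 1.32], [0.08, 2.57], [-1.32, 4.46], [0.12, 2], [-2.74, 2.74]. Speed limits (rad/s): [2.22, 2.22, 3.01, 3.01, 3.14, 3.14, 3.14].

INTERFACE

Orientations are given as a rotation vector (axis times angle).
In Python, from cell import arm, vision, job, cut_out gives the robot as it stands. The module is installed in compiled form; this text tells all that it offers.
- The arm moves only by the tool play_rows, never from a script. Its argument "increments" is text: rows parted by semicolons, each of 5 numbers parted by spaces: the shift along the tool's x, y, z in cm, then the turn about the tool's z in degrees, then the opening, from -1 (shut) to 1 (fully open), so that 0 is half open. A call has 1 to 5 rows; each row shifts and turns the commanded pose from where the row before left it, along the tool's axes as they then stand; what a row does not reach is not made up. A row lasts 1/12 s, in which the tool goes at most 41.7 mm and 7.16 degrees, less where a joint would pass 70% of its speed; a pose out of reach is approached as far as the arm can. A call is refused whole if a number of a shift passes 4.17 or a number of a turn 7.16, either way. A call with a gripper value outside its range is refused whole. The fingers move at their own pace and stop on an object; "grip_force" is the grip in N (left out, the last holds). Time passes only in rows, so rows that do not move let the fingers close. It gives the time, the measured TCP pose, the force, the opening and the grip force at its end, in the units of the state.
- arm.observe(): the state, without advancing time (a new reading comes with each control period).
- vision.get_image(name): name is "side" or "top" or "wrist"; returns a dict with "frame" (480x640x3 uint8, red, green, blue), "z_map" (480x640 float32, m along the optical axis (not along the pixel's ray), 0 where there is no reading), "mtx" (3x3 intrinsics, pixels), "cam_to_world" (4x4, takes a point from camera to world coordinates). Camera axes: x right, y up, looking along -z (the intrinsics and any distortion apply to the point x, -y, -z); pixel columns grow to the right and rows downward; lengths in m; the calibration is good to about 2 mm. A picture is of the moment at which its call begins.
- job.sign_off(): hands the job in; it is judged then, once.
Trained networks look in a picture, given as the dict that the camera call returned (one of the last four; its "shot" number tells which), for a name from the list of things; names that differ only in an ending like _2 or _b are one class to them, and where a whole thing is asked for, a point or a joint stands for the part that bears it (a point fixed in the world has none). Each returns a list of dicts, best first, with "confidence" (0 to 1); they miss things now and then, are a little off and sometimes report something else, mostly with a low value. They report only what shows in the picture. A call takes as long as a camera call.
- cut_out(query, picture): "mask" (480x640 bool, what is visible of it) and "point" ([row, column] in pixels, amid what is visible of it).
The state is a dict: "clock": time; "joints": joint angles; "dq": joint speeds; "joint_efforts": joint torques, N m; "position": TCP position; "ee_rot": TCP orientation; "force": force on the tool from outside, world axes, zero at the start; "ft_torque": the same for the moment, N m; "width": opening from 0.0 (shut) to 1.0 (fully open); "gripper_force": force on a finger pad.
Only numpy, scipy, OpenCV 4.12 (cv2) and the standard library are available. Lean on these libraries where they do the work, as an engineer would, in place of code of your own. Each camera call takes 0.05 s, during which the arm holds its last target. There are 200 camera calls.

## Working session

There is one attempt and no reset: what is moved stays moved. The work goes in short steps, Python scripts to look and compute and a tool call to move; the robot and the scene stay as the last step left them, time stands still between calls to the robot, and variables do not carry over. Pictures are saved under pics/ and viewed, at most 10 in all, crops included, and the job is handed in when it is done.

Besides the shell and the picture viewer there is one more tool, called after "Request:" by a JSON object that holds its "api" and its "payload". play_rows: Moves the arm, as the interface text tells. Its arguments: {"type":"object","properties":{"increments":{"type":"string"},"grip_force":{"type":"number"}},"required":["increments"]}

```bash
mkdir -p pics; cat > h.py <<'E'
import numpy as np, cv2
from cell import arm, vision, job, cut_out
def pts(p,mask):
    r,c=np.nonzero(mask&(p["z_map"]>0)); z=p["z_map"][r,c]; K=p["mtx"]
    q=np.stack([(c-K[0,2])/K[0,0]*z,-(r-K[1,2])/K[1,1]*z,-z,np.ones_like(z)])
    return (p["cam_to_world"]@q)[:3].T
def save(p,n): cv2.imwrite("pics/"+n,cv2.cvtColor(p["frame"],cv2.COLOR_RGB2BGR))
def find(q,p,n=3):
    for d in cut_out(q,p)[:n]:
        P=pts(p,d["mask"])
        if len(P)<10: continue
        top=P[P[:,2]>np.percentile(P[:,2],95)-.006]
        (cx,cy),(w,h),a=cv2.minAreaRect((top[:,:2]*1000).astype(np.float32))
        print(q,round(d["confidence"],2),np.round(d["point"]),"med",np.round(np.median(P,0),3),"ztop",P[:,2].max().round(3),"rect",np.round([cx,cy,w,h,a],1),len(P))
E
cat > a.py <<'E'
from h import *
p=vision.get_image("top"); save(p,"top1.png")
for q in ["coupon_a_center","nest","tipper","tip_bucket","reset_bar","resin_dark","resin_pale","ring","usb"]: find(q,p)
p=vision.get_image("side"); save(p,"side1.png")
for q in ["coupon_a_center","nest","reset_bar"]: find(q,p)
s=arm.observe(); print(s); print(arm.hold_point_z)
E
python3 a.py
```

```text
coupon_a_center 0.61 [289. 443.] med [ 0.42  -0.286  0.033] ztop 0.049 rect [ 419.2 -287.5   31.2   67.5   52. ] 297
nest 0.59 [296. 245.] med [0.407 0.304 0.037] ztop 0.053 rect [406.7 318.1  49.1  48.3  70. ] 168
tipper 0.78 [245. 346.] med [0.544 0.006 0.025] ztop 0.268 rect [590.7  15.3 180.  201.9  13.7] 8365
tip_bucket 0.62 [244. 350.] med [0.552 0.005 0.193] ztop 0.268 rect [654.2  29.3  45.5 188.2  12.3] 3414
tip_bucket 0.35 [183. 449.] med [ 0.735 -0.299  0.014] ztop 0.025 rect [ 737.1 -297.    49.3   44.1   81.4] 199
reset_bar 0.85 [242. 345.] med [0.556 0.006 0.194] ztop 0.268 rect [655.2  29.5  47.2 188.2  12.4] 3697
reset_bar 0.52 [293. 238.] med [0.405 0.319 0.038] ztop 0.05 rect [401.8 318.   34.9  66.8  72.4] 281
reset_bar 0.2 [246. 347.] med [0.543 0.006 0.029] ztop 0.268 rect [591.7  15.5 182.2 204.9  12.6] 8467
resin_dark 0.58 [237. 448.] med [ 0.574 -0.298  0.019] ztop 0.031 rect [ 573.9 -298.9   29.1   28.    31.4] 104
resin_pale 0.69 [194. 437.] med [ 0.696 -0.258  0.023] ztop 0.032 rect [ 697.6 -258.    27.2   23.8   64.8] 97
resin_pale 0.26 [239. 346.] med [0.
[... 830 characters left out ...]
 array([-1.2375846 ,  0.43446258,  0.02501686,  1.57316826, -0.01161344,
        1.13400783, -0.07511912]), 'dq': array([ 7.87268168e-05, -3.05987130e-04, -8.28852304e-04,  1.85487811e-04,
        6.45092242e-04, -4.14765271e-04, -2.40055130e-04]), 'joint_efforts': array([ 1.27146563e-03, -6.67492819e+01,  9.84454192e-01, -3.14749753e+01,
       -6.04676711e-02,  3.25189275e-02,  7.70286738e-05]), 'position': array([0.26388178, 0.56659379, 0.22677759]), 'ee_rot': array([6.79353608e-01, 3.06723958e+00, 1.53164575e-04]), 'force': array([-0.00190894, -0.34954507,  0.82537096]), 'ft_torque': array([ 0.04988588, -0.06580695,  0.04066713]), 'gripper_force': 0.0, 'width': 1.0018235390444101}
0.0188
```

```bash
python3 -c "
import cv2,numpy as np
a=cv2.imread('pics/top1.png')[130:400,150:550];b=cv2.imread('pics/side1.png')[150:450,180:500]
cv2.imwrite('pics/t.png',cv2.resize(a,None,fx=2,fy=2));cv2.imwrite('pics/s.png',cv2.resize(b,None,fx=2,fy=2,))"
python3 -c "
import numpy as np
from scipy.spatial.transform import Rotation as R
print(R.from_rotvec([0.679353608,3.06723958,0]).as_matrix().round(3))"
```

```text
[[-0.906  0.422  0.   ]
 [ 0.422  0.906 -0.   ]
 [-0.     0.    -1.   ]]
```

View pics/t.png

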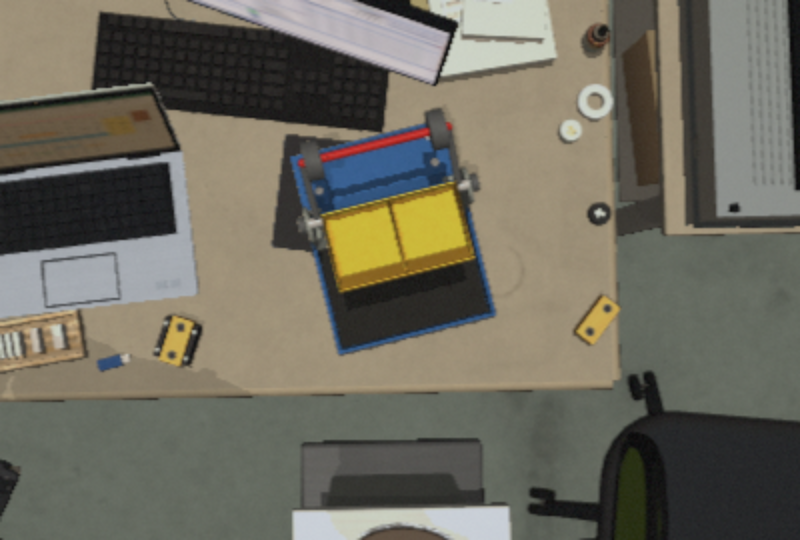

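View pics/s.png

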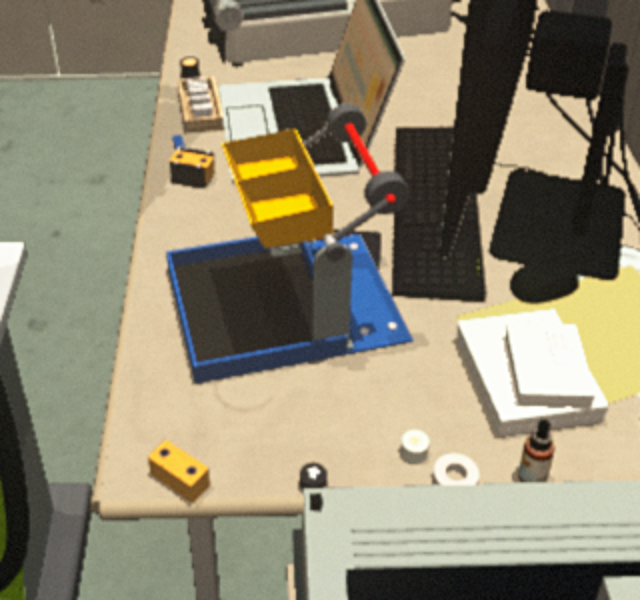

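```bash
cat > plan.py <<'E'
# usage: plan.py grip x y z ang [x y z ang ...]  (m, tool-y angle in world deg); prints rows
import sys
from h import *
from scipy.spatial.transform import Rotation as R
s=arm.observe(); M=R.from_rotvec(s["ee_rot"]).as_matrix(); pos=np.array(s["position"])
print("t",round(s["clock"],2),"pos",pos.round(4),"ang",np.degrees(np.arctan2(M[1,1],M[0,1])).round(2),"tilt z",M[:,2].round(3),"w",round(s["width"],3),"gf",round(s["gripper_force"],1),"F",s["force"].round(1),"q",s["joints"].round(2))
a=[float(v) for v in sys.argv[1:]]
g=a[0] if a else 0; VM=3.4
for w in np.reshape(a[1:],(-1,4)):
    t=w[:3]; cur=np.degrees(np.arctan2(M[1,1],M[0,1])); dt=-((w[3]-cur+180)%360-180)
    n=max(1,int(np.ceil(max(np.linalg.norm(t-pos)*100/VM,abs(dt)/6.8))))
    rows=[]
    for i in range(n):
        k=n-i; st=(t-pos)/k
        b=np.round(M.T@st*100,2); r=round(dt/k,1)
        pos=pos+M@b/100; M=M@R.from_euler("z",r,degrees=True).as_matrix(); dt-=r
        rows.append("%g %g %g %g %g"%(*b,r,g))
    print("->",w)
    for i in range(0,n,5): print("; ".join(rows[i:i+5]))
E
python3 plan.py 1 .401 .317 .16 -17.8
```

```text
t 0.7 pos [0.2639 0.5666 0.2268] ang 65.02 tilt z [ 0.  0. -1.] w 1.002 gf 0.0 F [-0.  -0.3  0.8] q [-1.24  0.43  0.03  1.57 -0.01  1.13 -0.08]
-> [  0.401   0.317   0.16  -17.8  ]
-1.77 -1.3 0.51 6.4 1; -1.9 -1.09 0.51 6.4 1; -2.01 -0.87 0.51 6.4 1; -2.09 -0.64 0.51 6.4 1; -2.15 -0.4 0.52 6.4 1
-2.19 -0.16 0.51 6.4 1; -2.19 0.08 0.52 6.3 1; -2.17 0.32 0.51 6.4 1; -2.12 0.56 0.52 6.3 1; -2.04 0.79 0.51 6.4 1
-1.94 1.01 0.52 6.3 1; -1.82 1.22 0.51 6.4 1; -1.67 1.42 0.52 6.3 1
```

Request:
{"api": "play_rows", "payload": {"increments": "-1.77 -1.3 0.51 6.4 1; -1.9 -1.09 0.51 6.4 1; -2.01 -0.87 0.51 6.4 1; -2.09 -0.64 0.51 6.4 1; -2.15 -0.4 0.52 6.4 1"}}

```text
clock: 1.12
position: [0.317, 0.4698, 0.201]
ee_rot: [-1.506, -2.757, -0.001]
force: [-0.3, -0.3, -0.4]
width: 1.003
gripper_force: 0.0
```

Request:
{"api": "play_rows", "payload": {"increments": "-2.19 -0.16 0.51 6.4 1; -2.19 0.08 0.52 6.3 1; -2.17 0.32 0.51 6.4 1; -2.12 0.56 0.52 6.3 1; -2.04 0.79 0.51 6.4 1"}}

```text
clock: 1.53
position: [0.3698, 0.3737, 0.1754]
ee_rot: [-2.204, -2.239, -0.001]
force: [-0.0, 0.2, 0.4]
width: 1.002
gripper_force: 0.0
```

Request:
{"api": "play_rows", "payload": {"increments": "-1.94 1.01 0.52 6.3 1; -1.82 1.22 0.51 6.4 1; -1.67 1.42 0.52 6.3 1; 0 0 0 0 1; 0 0 0 0 1"}}

```text
clock: 1.95
position: [0.4016, 0.3159, 0.1599]
ee_rot: [2.54, 1.849, -0.0]
force: [-1.1, 0.1, -0.6]
width: 1.001
gripper_force: 0.0
```

```bash
cat > w.py <<'E'
import sys
from h import *
p=vision.get_image("wrist"); save(p,sys.argv[1])
for q in sys.argv[2:]: find(q,p,2)
E
python3 w.py w1.png coupon_b_center nest; python3 plan.py
```

```text
coupon_b_center 0.66 [223. 318.] med [0.402 0.321 0.039] ztop 0.042 rect [402.1 320.2  35.6  68.2  71.3] 4509
nest 0.56 [199. 321.] med [0.404 0.335 0.041] ztop 0.044 rect [402.6 319.5  51.1  59.9  71.5] 2747
nest 0.43 [ 98. 241.] med [0.373 0.418 0.009] ztop 0.011 rect [372.5 416.7  17.2  48.2  13.4] 1520
t 2.1 pos [0.4006 0.3181 0.1601] ang -17.63 tilt z [ 0.     0.001 -1.   ] w 0.996 gf 0.0 F [-0.4  0.3 -0.3] q [-1.08  0.33  0.4   1.96 -0.16  0.88 -0.91]
```

View pics/w1.png

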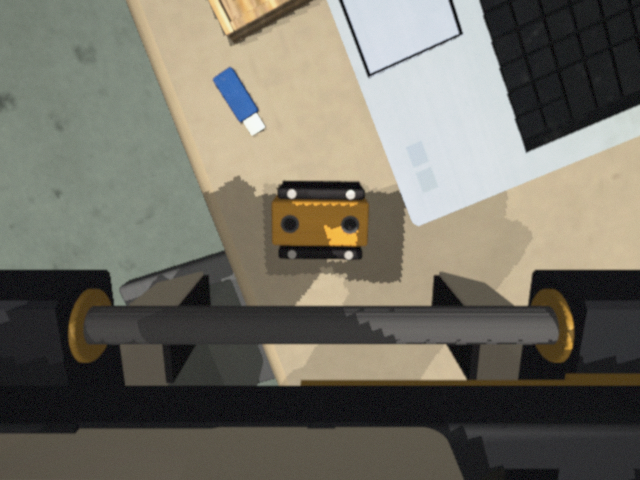

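```bash
python3 - <<'E'
from h import *
p=vision.get_image("wrist")
m=np.zeros((480,640),bool)
for r,c in [(215,415),(200,410),(205,440)]:
    m[:]=0; m[r-2:r+3,c-2:c+3]=1; print(np.median(pts(p,m),0).round(4))
m[:]=0;m[150:290,225:400]=1
P=pts(p,m); T=P[(P[:,2]>.033)&(P[:,2]<.0400)]; print(len(T),cv2.minAreaRect((T[:,:2]*1000).astype(np.float32)))
E
python3 plan.py .74 .4022 .3198 .08 -18.3 .4022 .3198 .010 -18.3
```

```text
[0.4701 0.3014 0.0155]
[0.4695 0.3134 0.0154]
[0.4899 0.3028 0.0155]
3768 ((402.13360595703125, 319.5446472167969), (51.44668960571289, 67.6891860961914), 71.38957214355469)
t 2.15 pos [0.4006 0.3181 0.1601] ang -17.63 tilt z [ 0.     0.001 -1.   ] w 1.0 gf 0.0 F [0.3 0.1 0.3] q [-1.08  0.33  0.4   1.96 -0.16  0.88 -0.91]
-> [  0.4022   0.3198   0.08   -18.3   ]
0.07 0.03 2.67 0.2 0.74; 0.07 0.04 2.67 0.2 0.74; 0.07 0.03 2.67 0.3 0.74
-> [ 4.022e-01  3.198e-01  1.000e-02 -1.830e+01]
-0 0 2.33 -0 0.74; -0 0 2.34 -0 0.74; -0.01 0 2.33 -0 0.74
```

Request:
{"api": "play_rows", "payload": {"increments": "0.07 0.03 2.67 0.2 0.74; 0.07 0.04 2.67 0.2 0.74; 0.07 0.03 2.67 0.3 0.74; 0 0 0 0 0.74; 0 0 0 0 0.74"}}

```text
clock: 2.57
position: [0.4017, 0.3186, 0.0793]
ee_rot: [2.548, 1.838, -0.004]
force: [0.7, 0.1, 0.2]
width: 0.869
gripper_force: 0.0
```

```bash
python3 plan.py .74 .4022 .3198 .010 -18.5
```

```text
t 2.57 pos [0.4017 0.3186 0.0793] ang -18.39 tilt z [-0.002 -0.002 -1.   ] w 0.869 gf 0.0 F [0.7 0.1 0.2] q [-1.04  0.45  0.36  2.03 -0.24  0.7  -0.86]
-> [ 4.022e-01  3.198e-01  1.000e-02 -1.850e+01]
0.05 0.01 2.31 0 0.74; 0.05 0 2.31 0.1 0.74; 0.04 0.01 2.31 0 0.74
```

Request:
{"api": "play_rows", "payload": {"increments": "0.03 0 2.3 0 0.74; 0.03 0 2.3 0 0.74; 0.03 0 2.3 0.1 0.74; 0 0 0 0 0.74"}}

```text
clock: 2.9
position: [0.402, 0.3195, 0.0096]
ee_rot: [2.55, 1.835, -0.004]
force: [-0.5, -0.2, 0.4]
width: 0.869
gripper_force: 0.0
```

Request:
{"api": "play_rows", "payload": {"increments": "0 0 0 0 0.3; 0 0 0 0 0.3; 0 0 0 0 0.3; 0 0 0 0 0.3; 0 0 0 0 0.3", "grip_force": 30}}

```text
clock: 3.32
position: [0.4038, 0.3205, 0.0127]
ee_rot: [-2.55, -1.834, -0.005]
force: [-0.6, -1.2, 9.0]
width: 0.738
gripper_force: 30.0
```

Request:
{"api": "play_rows", "payload": {"increments": "0 0 -0.5 0 0.3; 0 0 -1 0 0.3; 0 0 -2 0 0.3; 0 0 -3 0 0.3; 0 0 0 0 0.3"}}

```text
clock: 3.73
position: [0.4052, 0.3211, 0.0809]
ee_rot: [-2.55, -1.832, -0.011]
force: [1.0, 1.2, -2.4]
width: 0.741
gripper_force: 30.0
```

```bash
python3 plan.py .3 .40 .215 .08 -17 .40 .215 .0055 -17
```

```text
t 3.73 pos [0.4052 0.3211 0.0809] ang -18.61 tilt z [ 0.005  0.005 -1.   ] w 0.741 gf 30.0 F [ 1.   1.2 -2.4] q [-1.04  0.45  0.36  2.03 -0.24  0.7  -0.85]
-> [  0.4     0.215   0.08  -17.   ]
-2.56 0.72 0.01 -0.4 0.3; -2.56 0.71 0.01 -0.4 0.3; -2.56 0.69 0.01 -0.4 0.3; -2.57 0.66 0.01 -0.4 0.3
-> [ 4.00e-01  2.15e-01  5.50e-03 -1.70e+01]
-0.02 -0.01 2.48 -0 0.3; -0.01 -0 2.49 -0 0.3; -0.02 -0.01 2.48 -0 0.3
```

Request:
{"api": "play_rows", "payload": {"increments": "-2.56 0.72 0 -0.4 0.3; -2.56 0.71 0 -0.4 0.3; -2.56 0.69 0 -0.4 0.3; -2.57 0.66 0 -0.4 0.3; 0 0 0 0 0.3"}}

```text
clock: 4.15
position: [0.3967, 0.2077, 0.0762]
ee_rot: [2.529, 1.862, -0.004]
force: [-0.2, -0.5, -3.6]
width: 0.74
gripper_force: 30.0
```

Request:
{"api": "play_rows", "payload": {"increments": "0 0 2 0 0.3; 0 0 2 0 0.3; 0 0 1.5 0 0.3; 0 0 0.5 0 0.3; 0 0 0 0 0.3"}}

```text
clock: 4.57
position: [0.3971, 0.2131, 0.0153]
ee_rot: [-2.525, -1.869, 0.003]
force: [0.4, 0.0, -2.9]
width: 0.739
gripper_force: 30.0
```

```bash
python3 plan.py
```

```text
t 4.57 pos [0.3971 0.2131 0.0153] ang -16.98 tilt z [-0.001 -0.001 -1.   ] w 0.739 gf 30.0 F [ 0.4  0.  -2.9] q [-0.83  0.49  0.29  2.22 -0.3   0.47 -0.6 ]
```

Request:
{"api": "play_rows", "payload": {"increments": "0 0 0.5 0 0.3; 0 0 0.2 0 0.3; 0 0 0 0 0.3"}}

```text
clock: 4.82
position: [0.3979, 0.2137, 0.0091]
ee_rot: [-2.525, -1.869, -0.001]
force: [0.2, 0.4, -3.1]
width: 0.736
gripper_force: 30.0
```

Request:
{"api": "play_rows", "payload": {"increments": "0 0 0.1 0 0.3; 0 0 0.1 0 0.3; 0 0 0 0 0.3"}}

```text
clock: 5.07
position: [0.398, 0.2137, 0.0077]
ee_rot: [-2.525, -1.869, -0.002]
force: [-2.5, -1.1, 9.9]
width: 0.734
gripper_force: 30.0
```

Request:
{"api": "play_rows", "payload": {"increments": "0 0 0 0 0.7; 0 0 0 0 0.7; 0 0 0 0 0.74"}}

```text
clock: 5.32
position: [0.398, 0.2137, 0.0071]
ee_rot: [-2.525, -1.869, -0.001]
force: [-0.0, -0.6, -0.1]
width: 0.858
gripper_force: 0.0
```

Request:
{"api": "play_rows", "payload": {"increments": "0 0 -2 0 0.74; 0 0 -3 0 0.74; 0 0 -3 -6 0.74; 0 0 -1 -7 0.74; 0 0 0 -7 0.74"}}

```text
clock: 5.73
position: [0.3993, 0.2145, 0.0996]
ee_rot: [2.154, 2.285, 0.008]
force: [0.6, 0.5, 0.8]
width: 0.87
gripper_force: 0.0
```

Request:
{"api": "play_rows", "payload": {"increments": "0 0 0 -7 0.74; 0 0 0 -7 0.74; 0 0 0 -7 0.74; 0 0 0 -7 0.74; 0 0 0 -7 0.74"}}

```text
clock: 6.15
position: [0.3978, 0.2134, 0.0969]
ee_rot: [1.368, 2.828, 0.0]
force: [0.3, -0.3, 1.5]
width: 0.87
gripper_force: 0.0
```

Request:
{"api": "play_rows", "payload": {"increments": "0 0 0 -7 0.74; 0 0 0 -7 0.74; 0 0 0 -7 0.74; 0 0 0 -7 0.74; 0 0 0 0 0.74"}}

```text
clock: 6.57
position: [0.3978, 0.2132, 0.0969]
ee_rot: [0.644, 3.075, 0.0]
force: [-0.3, 0.5, -0.3]
width: 0.869
gripper_force: 0.0
```

```bash
python3 w.py w2.png coupon_b_center; python3 plan.py
```

```text
coupon_b_center 0.86 [241. 320.] med [0.393 0.213 0.035] ztop 0.175 rect [397.1 212.1  32.   68.   73. ] 6654
t 6.67 pos [0.3978 0.2133 0.0969] ang 65.76 tilt z [ 0.  0. -1.] w 0.869 gf 0.0 F [-0.2 -1.4 -0.2] q [-0.62  0.33  0.01  2.14 -0.01  0.68  0.55]
```

Request:
{"api": "play_rows", "payload": {"increments": "0.1 -0.1 2.5 -4 0.4; 0 0 3 -3.2 0.4; 0 0 2.5 0 0.4; 0 0 1.1 0 0.4; 0 0 0 0 0.4"}}

```text
clock: 7.08
position: [0.395, 0.212, 0.0037]
ee_rot: [-0.464, -3.104, 0.005]
force: [-0.4, 0.4, 0.8]
width: 0.703
gripper_force: 0.0
```

```bash
python3 plan.py .4 .3971 .2121 .006 73
```

```text
t 7.08 pos [0.395  0.212  0.0037] ang 73.01 tilt z [-0.003 -0.003 -1.   ] w 0.703 gf 0.0 F [-0.4  0.4  0.8] q [-0.6   0.5  -0.02  2.21  0.02  0.44  0.64]
-> [3.971e-01 2.121e-01 6.000e-03 7.300e+01]
-0.2 0.07 -0.23 0 0.4
```

Request:
{"api": "play_rows", "payload": {"increments": "0 0 0 0 0.2; 0 0 0 0 -0.6; 0 0 0 0 -0.6; 0 0 0 0 -0.6; 0 0 0 0 -0.6"}}

```text
clock: 7.5
position: [0.3969, 0.2133, 0.0066]
ee_rot: [0.459, 3.107, 0.002]
force: [-0.7, 0.3, 0.3]
width: 0.388
gripper_force: 0.0
```

Request:
{"api": "play_rows", "payload": {"increments": "0 0 0 0 -0.6; 0 0 -1 0 -0.6; 0 0 -2 0 -0.6; 0 0 -4 0 -0.6; 0 0 -4 0 -0.6"}}

```text
clock: 7.92
position: [0.395, 0.212, 0.1163]
ee_rot: [-0.458, -3.105, 0.004]
force: [2.0, 0.6, -2.1]
width: 0.346
gripper_force: 30.0
```

```bash
python3 - <<'E'
from h import *
for n in ["top","side"]:
    p=vision.get_image(n)
    P=pts(p,np.ones((480,640),bool))
    m=np.zeros((480,640),bool)
    f=p["frame"].astype(int); R,G,B=f[...,0],f[...,1],f[...,2]
    yel=(R>110)&(G>.6*R)&(B<.4*R); red=(R>110)&(G<.45*R)&(B<.45*R)
    Y=pts(p,yel); Y=Y[(abs(Y[:,0]-.55)<.12)&(abs(Y[:,1])<.14)&(Y[:,2]>.15)]
    Rr=pts(p,red); Rr=Rr[(abs(Rr[:,0]-.65)<.1)&(abs(Rr[:,1]-.02)<.12)&(Rr[:,2]>.2)]
    print(n,"yellow",len(Y),"z",np.percentile(Y[:,2],[2,50,98]).round(3))
    F=Y[abs(Y[:,2]-.19)<.005]; print("floor rect",len(F),cv2.minAreaRect((F[:,:2]*1000).astype(np.float32)),F.mean(0).round(4))
    T=Y[Y[:,2]>.215]; print("rim rect",cv2.minAreaRect((T[:,:2]*1000).astype(np.float32)))
    print("all rect",cv2.minAreaRect((Y[:,:2]*1000).astype(np.float32)))
    l=np.polyfit(Rr[:,1],Rr[:,0],1); print("bar",len(Rr),Rr.mean(0).round(4),Rr.min(0).round(3),Rr.max(0).round(3),"yaw",np.degrees(np.arctan(-l[0])).round(2))
E
python3 plan.py
```

```text
top yellow 2626 z [0.182 0.191 0.231]
floor rect 1642 ((544.156982421875, 3.9733200073242188), (85.34892272949219, 174.90884399414062), 12.785061836242676) [0.5441 0.004  0.19  ]
rim rect ((537.2257690429688, 2.2260208129882812), (102.32106018066406, 180.0653533935547), 12.792810440063477)
all rect ((537.2257690429688, 2.2260208129882812), (102.32106018066406, 180.0653533935547), 12.792810440063477)
bar 237 [0.656  0.0269 0.2401] [ 0.631 -0.07   0.232] [0.681 0.125 0.256] yaw 12.64
side yellow 2145 z [0.189 0.209 0.234]
floor rect 586 ((543.203369140625, 2.809112548828125), (87.67279052734375, 186.7552490234375), 12.578248023986816) [0.5418 0.0097 0.1917]
rim rect ((536.8621215820312, -0.24158477783203125), (103.99755859375, 188.37051391601562), 13.123658180236816)
all rect ((536.78271484375, 0.09917449951171875), (103.99755859375, 189.0703125), 13.123658180236816)
bar 142 [0.6532 0.0275 0.2401] [ 0.633 -0.074  0.214] [0.681 0.101 0.258] yaw 12.59
t 8.02 pos [0.3991 0.2147 0.121 ] ang 73.2 tilt z [ 0.007  0.005 -1.   ] w 0.347 gf 30.0 F [ 0.8  0.1 -2.3] q [-0.6   0.29 -0.02  2.11  0.01  0.73  0.66]
```

```bash
python3 plan.py -.6 .42 .18 .28 85 .534 .0465 .285 102.7
```

```text
t 8.02 pos [0.3991 0.2147 0.121 ] ang 73.2 tilt z [ 0.007  0.005 -1.   ] w 0.347 gf 30.0 F [ 0.8  0.1 -2.3] q [-0.6   0.29 -0.02  2.11  0.01  0.73  0.66]
-> [ 0.42  0.18  0.28 85.  ]
-0.62 -0.52 -3.18 -2.4 -0.6; -0.6 -0.55 -3.18 -2.3 -0.6; -0.57 -0.57 -3.18 -2.4 -0.6; -0.55 -0.59 -3.18 -2.3 -0.6; -0.52 -0.62 -3.19 -2.4 -0.6
-> [5.340e-01 4.650e-02 2.850e-01 1.027e+02]
-2.09 -2.05 -0.08 -2.9 -0.6; -1.98 -2.15 -0.08 -3 -0.6; -1.87 -2.25 -0.08 -2.9 -0.6; -1.75 -2.35 -0.08 -3 -0.6; -1.62 -2.43 -0.08 -2.9 -0.6
-1.49 -2.52 -0.08 -3 -0.6
```

Request:
{"api": "play_rows", "payload": {"increments": "-0.62 -0.52 -3.18 -2.4 -0.6; -0.6 -0.55 -3.18 -2.3 -0.6; -0.57 -0.57 -3.18 -2.4 -0.6; -0.55 -0.59 -3.18 -2.3 -0.6; -0.52 -0.62 -3.19 -2.4 -0.6"}}

```text
clock: 8.43
position: [0.4178, 0.1782, 0.2757]
ee_rot: [-0.134, -3.138, 0.001]
force: [1.6, -0.3, -4.0]
width: 0.35
gripper_force: 30.0
```

Request:
{"api": "play_rows", "payload": {"increments": "-2.09 -2.05 -0.08 -2.9 -0.6; -1.98 -2.15 -0.08 -3 -0.6; -1.87 -2.25 -0.08 -2.9 -0.6; -1.75 -2.35 -0.08 -3 -0.6; -1.62 -2.43 -0.08 -2.9 -0.6"}}

```text
clock: 8.85
position: [0.5137, 0.0666, 0.2781]
ee_rot: [0.27, -3.129, 0.0]
force: [0.2, -0.3, -3.3]
width: 0.348
gripper_force: 30.0
```

Request:
{"api": "play_rows", "payload": {"increments": "-1.49 -2.52 -0.08 -3 -0.6; 0 0 0 0 -0.6; 0 0 0 0 -0.6; 0 0 0 0 -0.6"}}

```text
clock: 9.18
position: [0.5317, 0.0459, 0.2787]
ee_rot: [0.347, -3.12, -0.001]
force: [0.6, 0.7, -3.8]
width: 0.345
gripper_force: 30.0
```

```bash
cat > yb.py <<'E'
import sys
from h import *
p=vision.get_image("wrist"); save(p,sys.argv[1])
P=pts(p,p["z_map"]>0)
f=p["frame"].astype(int); R,G,B=f[...,0],f[...,1],f[...,2]
yel=(R>60)&(G>.6*R)&(B<.45*R)
Y=pts(p,yel); Y=Y[(abs(Y[:,0]-.54)<.09)&(abs(Y[:,1])<.12)]
for lo,hi in [(.185,.195),(.215,.24)]:
    F=Y[(Y[:,2]>lo)&(Y[:,2]<hi)]; print(lo,len(F),cv2.minAreaRect((F[:,:2]*1000).astype(np.float32)))
# rear/div/side wall lines in stand axes (yaw 12.7)
a=np.radians(12.7); C=np.array([.544,.003]); T=Y[Y[:,2]>.228][:,:2]-C
xs=T@[np.cos(a),np.sin(a)]; ys=T@[-np.sin(a),np.cos(a)]
print("x hist",np.histogram(xs,np.arange(-.08,.081,.005))[0]); print("y hist",np.histogram(ys,np.arange(-.1,.101,.005))[0])
E
python3 yb.py w3.png; python3 plan.py
```

```text
0.185 19178 ((533.86962890625, -0.0365142822265625), (62.19184494018555, 176.3899383544922), 12.700834274291992)
0.215 10391 ((523.5932006835938, -2.0384445190429688), (76.34044647216797, 181.62155151367188), 13.244555473327637)
x hist [   0    0    0    0  566   73  166  176 2582 2305 2014 4152 1165 1283
  208  198  352 1188 1087  500    0    0    0    0    0    0    0    0
    0    0    0    0]
y hist [   0   90  928   12   10   16   13   13   16   16   16    8   17   15
   18    9   17   22   15  458  367   61  190  221  243 1501 1951 1815
 1321 1407 1954 1807 1131  342  337  338  338  964   18    0]
t 9.23 pos [0.5316 0.0464 0.279 ] ang 102.75 tilt z [-0.002  0.    -1.   ] w 0.346 gf 30.0 F [-0.8  1.2 -3.3] q [-0.25  0.24  0.08  1.72 -0.02  1.18  1.63]
```

View pics/w3.png

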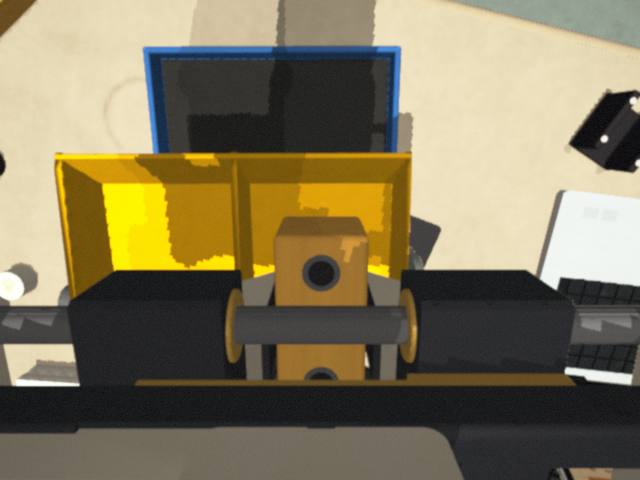

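Request:
{"api": "play_rows", "payload": {"increments": "-0.22 -0.04 2 0 -0.6; 0 0 2 0 -0.6; 0 0 2 0 -0.6; 0 0 1.2 0 -0.6; 0 0 0 0 -0.6"}}

```text
clock: 9.65
position: [0.5323, 0.0467, 0.2051]
ee_rot: [0.35, -3.117, -0.0]
force: [-0.7, -0.3, -2.1]
width: 0.345
gripper_force: 30.0
```

Request:
{"api": "play_rows", "payload": {"increments": "0 0 0.3 0 -0.6; 0 0 0 0 -0.6"}}

```text
clock: 9.82
position: [0.5347, 0.0464, 0.2051]
ee_rot: [-0.35, 3.122, 0.0]
force: [-0.6, 0.5, -2.8]
width: 0.346
gripper_force: 30.0
```

Request:
{"api": "play_rows", "payload": {"increments": "0 0 0.4 0 -0.6; 0 0 0 0 -0.6; 0 0 0.2 0 -0.6; 0 0 0 0 -0.6"}}

```text
clock: 10.15
position: [0.5348, 0.0457, 0.1988]
ee_rot: [-0.348, 3.122, 0.0]
force: [-0.6, 0.7, -2.2]
width: 0.349
gripper_force: 30.0
```

Request:
{"api": "play_rows", "payload": {"increments": "0 0 0.15 0 -0.6; 0 0 0 0 -0.6"}}

```text
clock: 10.32
position: [0.5347, 0.0456, 0.1971]
ee_rot: [0.348, -3.122, -0.0]
force: [0.1, -0.9, -2.5]
width: 0.348
gripper_force: 30.0
```

Request:
{"api": "play_rows", "payload": {"increments": "0 0 0.1 0 -0.6; 0 0 0 0 -0.6; 0 0 0.1 0 -0.6; 0 0 0 0 -0.6"}}

```text
clock: 10.65
position: [0.5348, 0.0456, 0.1963]
ee_rot: [-0.348, 3.121, 0.0]
force: [-4.0, -0.1, 8.2]
width: 0.345
gripper_force: 30.0
```

Request:
{"api": "play_rows", "payload": {"increments": "0 0 -0.1 0 -0.6; 0 0 0 0 -0.13; 0 0 0 0 -0.13; 0 0 0 0 -0.13"}}

```text
clock: 10.98
position: [0.5349, 0.0457, 0.1962]
ee_rot: [-0.348, 3.122, 0.0]
force: [0.7, -0.1, -0.0]
width: 0.43
gripper_force: 0.0
```

Request:
{"api": "play_rows", "payload": {"increments": "0 0 -1 0 -0.13; 0 0 -3 0 -0.13; 0 0 -4 0 -0.13; 0 0 -4 0 -0.13; 0 0 -1 0 -0.13"}}

```text
clock: 11.4
position: [0.537, 0.0459, 0.3333]
ee_rot: [-0.347, 3.113, 0.001]
force: [0.9, -0.6, 1.0]
width: 0.436
gripper_force: 0.0
```

```bash
python3 w.py w4.png coupon_b_center; python3 plan.py -.13 .49 -.15 .31 75 .4185 -.289 .2 52
```

```text
coupon_b_center 0.83 [223. 319.] med [0.532 0.045 0.225] ztop 0.227 rect [535.6  45.4  68.3  32.1  12.7] 4822
coupon_b_center 0.32 [206. 248.] med [ 0.538 -0.006  0.192] ztop 0.426 rect [569.5   8.  170.3 181.9  12.4] 35913
t 11.5 pos [0.5363 0.0459 0.33  ] ang 102.72 tilt z [ 0.006  0.001 -1.   ] w 0.433 gf 0.0 F [-0.4 -1.2 -0.4] q [-0.25  0.22  0.09  1.63 -0.02  1.29  1.63]
-> [ 0.49 -0.15  0.31 75.  ]
1.47 -3.01 0.32 4.6 -0.13; 1.23 -3.12 0.33 4.6 -0.13; 0.97 -3.21 0.32 4.6 -0.13; 0.71 -3.28 0.33 4.6 -0.13; 0.45 -3.33 0.32 4.7 -0.13
0.17 -3.35 0.33 4.6 -0.13
-> [ 0.4185 -0.289   0.2    52.    ]
0.56 -2.55 1.82 3.8 -0.13; 0.39 -2.58 1.82 3.8 -0.13; 0.22 -2.61 1.82 3.9 -0.13; 0.05 -2.61 1.82 3.8 -0.13; -0.13 -2.61 1.83 3.9 -0.13
-0.31 -2.6 1.82 3.8 -0.13
```

View pics/w4.png

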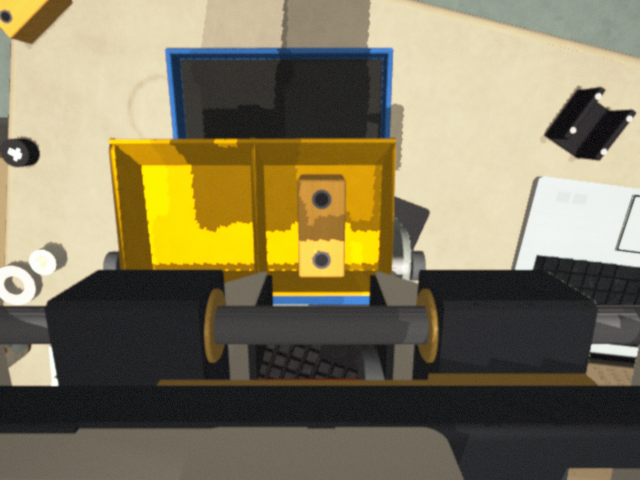

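Request:
{"api": "play_rows", "payload": {"increments": "1.47 -3.01 0.32 4.6 0.5; 1.23 -3.12 0.33 4.6 0.5; 0.97 -3.21 0.32 4.6 0.5; 0.71 -3.28 0.33 4.6 0.5; 0.45 -3.33 0.32 4.7 0.5"}}

```text
clock: 11.92
position: [0.4949, -0.1189, 0.3092]
ee_rot: [-0.29, -3.127, -0.0]
force: [0.6, -0.7, 0.2]
width: 0.727
gripper_force: 0.0
```

Request:
{"api": "play_rows", "payload": {"increments": "0.17 -3.35 0.33 4.6 0.5; 0.56 -2.55 1.82 3.8 0.5; 0.39 -2.58 1.82 3.8 0.5; 0.22 -2.61 1.82 3.9 0.5; 0.05 -2.61 1.82 3.8 0.5"}}

```text
clock: 12.33
position: [0.4389, -0.2438, 0.2326]
ee_rot: [-0.825, -3.03, -0.0]
force: [0.1, 0.8, -0.3]
width: 0.746
gripper_force: 0.0
```

Request:
{"api": "play_rows", "payload": {"increments": "-0.13 -2.61 1.83 3.9 0.5; -0.31 -2.6 1.82 3.8 0.5; 0 0 2 0 0.5; 0 0 2 0 0.5; 0 0 0 0 0.5"}}

```text
clock: 12.75
position: [0.4135, -0.2882, 0.1537]
ee_rot: [-1.021, -2.964, -0.001]
force: [-0.5, 1.3, -0.4]
width: 0.747
gripper_force: 0.0
```

Request:
{"api": "play_rows", "payload": {"increments": "0 0 0 0 0.5; 0 0 0 0 0.5"}}

```text
clock: 12.92
position: [0.4165, -0.2893, 0.158]
ee_rot: [1.021, 2.971, -0.0]
force: [-0.1, -0.4, 0.9]
width: 0.75
gripper_force: 0.0
```

```bash
python3 w.py w5.png coupon_a_center; python3 plan.py
```

```text
coupon_a_center 0.81 [228. 321.] med [ 0.416 -0.289  0.034] ztop 0.037 rect [ 418.5 -290.8   31.5   67.8   51.4] 4327
t 13.02 pos [ 0.417  -0.2895  0.1585] ang 52.07 tilt z [ 0.002 -0.001 -1.   ] w 0.753 gf 0.0 F [0.1 0.8 0.2] q [ 0.19  0.33  0.39  1.97 -0.16  0.88  1.58]
```

```bash
python3 plan.py .5 .4185 -.2908 .006 51.5
```

```text
t 13.02 pos [ 0.417  -0.2895  0.1585] ang 52.07 tilt z [ 0.002 -0.001 -1.   ] w 0.753 gf 0.0 F [0.1 0.8 0.2] q [ 0.19  0.33  0.39  1.97 -0.16  0.88  1.58]
-> [ 4.185e-01 -2.908e-01  6.000e-03  5.150e+01]
-0.03 -0 3.05 0.1 0.5; -0.04 -0 3.05 0.1 0.5; -0.04 -0 3.05 0.1 0.5; -0.03 -0.01 3.05 0.1 0.5; -0.04 -0 3.05 0.2 0.5
```

Request:
{"api": "play_rows", "payload": {"increments": "-0.05 0 4 0.2 0.5; -0.05 0 4 0.2 0.5; -0.05 0 3.5 0.2 0.5; -0.05 0 2.5 0 0.2; 0 0 0.8 0 0"}}

```text
clock: 13.43
position: [0.4168, -0.2896, 0.007]
ee_rot: [-1.035, -2.963, -0.001]
force: [-0.3, 0.5, 0.1]
width: 0.652
gripper_force: 0.0
```

Request:
{"api": "play_rows", "payload": {"increments": "0 0 0 0 0; 0 0 0 0 0; 0 0 0.2 0 0"}}

```text
clock: 13.68
position: [0.4192, -0.2915, 0.0094]
ee_rot: [1.036, 2.962, -0.001]
force: [0.8, 0.1, 1.1]
width: 0.507
gripper_force: 0.0
```

Request:
{"api": "play_rows", "payload": {"increments": "0 0 0.1 0 -0.6; 0 0 0 0 -0.6; 0 0 0 0 -0.6; 0 0 0 0 -0.6; 0 0 0 0 -0.6"}}

```text
clock: 14.1
position: [0.4183, -0.2908, 0.0073]
ee_rot: [1.037, 2.964, 0.0]
force: [-0.2, 1.3, 7.9]
width: 0.346
gripper_force: 30.0
```

Request:
{"api": "play_rows", "payload": {"increments": "0 0 -1 0 -0.6; 0 0 -3 0 -0.6; 0 0 -4 0 -0.6; 0 0 -4 0 -0.6; 0 0 -4 0 -0.6"}}

```text
clock: 14.52
position: [0.4166, -0.2904, 0.1685]
ee_rot: [-1.038, -2.964, 0.0]
force: [1.5, -0.4, -3.3]
width: 0.347
gripper_force: 30.0
```

```bash
python3 plan.py -.6 .45 -.25 .285 65 .554 -.0405 .285 102.7
```

```text
t 14.52 pos [ 0.4166 -0.2904  0.1685] ang 51.39 tilt z [-0.001  0.    -1.   ] w 0.347 gf 30.0 F [ 1.5 -0.4 -3.3] q [ 0.18  0.32  0.42  1.95 -0.16  0.9   1.57]
-> [ 0.45  -0.25   0.285 65.   ]
-0.02 1.31 -2.91 -3.4 -0.6; -0.1 1.3 -2.91 -3.4 -0.6; -0.17 1.3 -2.91 -3.4 -0.6; -0.25 1.28 -2.92 -3.4 -0.6
-> [ 5.540e-01 -4.050e-02  2.850e-01  1.027e+02]
-0.08 3.34 -0 -5.4 -0.6; -0.4 3.32 -0 -5.4 -0.6; -0.7 3.27 -0 -5.4 -0.6; -1.01 3.18 -0 -5.4 -0.6; -1.31 3.08 -0 -5.4 -0.6
-1.59 2.94 -0 -5.4 -0.6; -1.85 2.78 -0.01 -5.3 -0.6
```

Request:
{"api": "play_rows", "payload": {"increments": "-0.02 1.31 -2.91 -3.4 -0.6; -0.1 1.3 -2.91 -3.4 -0.6; -0.17 1.3 -2.91 -3.4 -0.6; -0.25 1.28 -2.92 -3.4 -0.6; -0.08 3.34 0 -5.4 -0.6"}}

```text
clock: 14.93
position: [0.4662, -0.2249, 0.2894]
ee_rot: [0.539, 3.086, -0.006]
force: [1.5, -1.3, -3.0]
width: 0.346
gripper_force: 30.0
```

Request:
{"api": "play_rows", "payload": {"increments": "-0.4 3.32 0 -5.4 -0.6; -0.7 3.27 0 -5.4 -0.6; -1.01 3.18 0 -5.4 -0.6; -1.31 3.08 0 -5.4 -0.6; -1.59 2.94 0 -5.4 -0.6"}}

```text
clock: 15.35
position: [0.5396, -0.0692, 0.2834]
ee_rot: [0.21, -3.134, 0.0]
force: [0.3, 0.5, -3.5]
width: 0.344
gripper_force: 30.0
```

Request:
{"api": "play_rows", "payload": {"increments": "-1.85 2.78 0 -5.3 -0.6; 0 0 0 0 -0.6; 0 0 0 0 -0.6; 0 0 0 0 -0.6; 0 0 0 0 -0.6"}}

```text
clock: 15.77
position: [0.554, -0.0421, 0.2831]
ee_rot: [0.344, -3.122, 0.001]
force: [-0.3, -0.1, -1.9]
width: 0.346
gripper_force: 30.0
```

```bash
python3 yb.py w6.png; python3 w.py w7.png coupon_a_center; python3 plan.py -.6 .5545 -.0405 .21 102.7
```

```text
0.185 14263 ((536.1097412109375, 1.2567520141601562), (66.20195770263672, 176.28689575195312), 12.8491792678833)
0.215 14821 ((525.9464721679688, -1.14605712890625), (80.87592315673828, 181.80770874023438), 12.565617561340332)
x hist [   0    0    0    0  579   98  169  177  442 3572 2108 4424 1009 1454
  660  209  223  831 1183  819  180    0    0    0    0    0    0    0
    0    0    0    0]
y hist [   0   91  602   16  151  175  195 1655 1967 1735 1278 1447 1987 1659
 1117  399  363  354  373  844  238   18   16   20   16   15   21   19
    7   16   18   15   16   17   14   20   19 1164   60    0]
coupon_a_center 0.68 [277. 322.] med [ 0.536 -0.045  0.31 ] ztop 0.376 rect [548.3 -43.8  55.8  32.1  12.6] 11543
t 15.92 pos [ 0.5543 -0.0418  0.2831] ang 102.6 tilt z [ 0. -0. -1.] w 0.347 gf 30.0 F [-0.2 -0.2 -3.9] q [-0.14  0.28  0.15  1.67 -0.04  1.2   1.81]
-> [ 5.545e-01 -4.050e-02  2.100e-01  1.027e+02]
-0.01 0.04 2.44 -0 -0.6; -0.02 0.04 2.44 -0 -0.6; -0.01 0.04 2.43 -0.1 -0.6
```

View pics/w6.png

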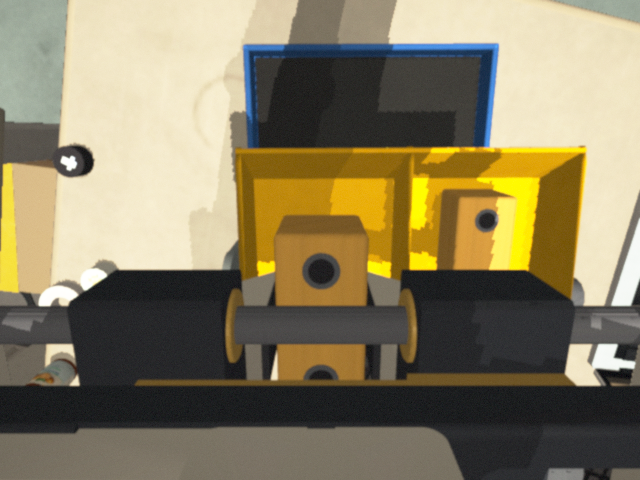

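Request:
{"api": "play_rows", "payload": {"increments": "-0.03 0.07 2 0 -0.6; 0 0.07 2 0 -0.6; 0 0 2 0 -0.6; 0 0 1.6 0 -0.6; 0 0 0 0 -0.6"}}

```text
clock: 16.33
position: [0.5525, -0.0397, 0.2039]
ee_rot: [0.346, -3.117, -0.0]
force: [-0.1, -1.0, -2.2]
width: 0.35
gripper_force: 30.0
```

Request:
{"api": "play_rows", "payload": {"increments": "0 0 0 0 -0.6; 0 0 0.4 0 -0.6; 0 0 0 0 -0.6; 0 0 0 0 -0.6"}}

```text
clock: 16.67
position: [0.5552, -0.0393, 0.2038]
ee_rot: [-0.348, 3.121, -0.0]
force: [0.9, 0.6, -3.1]
width: 0.348
gripper_force: 30.0
```

Request:
{"api": "play_rows", "payload": {"increments": "0 0 0.4 0 -0.6; 0 0 0 0 -0.6; 0 0 0.1 0 -0.6; 0 0 0 0 -0.6"}}

```text
clock: 17.0
position: [0.5547, -0.0392, 0.1978]
ee_rot: [0.348, -3.122, -0.0]
force: [-0.2, 0.1, -2.2]
width: 0.346
gripper_force: 30.0
```

Request:
{"api": "play_rows", "payload": {"increments": "0 0 0.1 0 -0.6; 0 0 0 0 -0.6"}}

```text
clock: 17.17
position: [0.5548, -0.0392, 0.1973]
ee_rot: [-0.348, 3.122, 0.0]
force: [-2.3, 0.1, 1.4]
width: 0.346
gripper_force: 30.0
```

Request:
{"api": "play_rows", "payload": {"increments": "0 0 0 0 -0.13; 0 0 0 0 -0.13; 0 0 -1.5 0 -0.13; 0 0 -4 0 -0.13; 0 0 -4 0 -0.13"}}

```text
clock: 17.58
position: [0.5537, -0.0391, 0.2919]
ee_rot: [0.348, -3.119, -0.0]
force: [1.9, 0.3, -0.1]
width: 0.434
gripper_force: 0.0
```

Request:
{"api": "play_rows", "payload": {"increments": "0 0 -4 0 -0.13; 0 0 -4 0 -0.13; 0 0 -4 0 -0.13; 0 0 -2 0 -0.13; 0 0 0 0 0"}}

```text
clock: 18.0
position: [0.5565, -0.0393, 0.4376]
ee_rot: [-0.347, 3.113, -0.001]
force: [-0.2, 1.1, 1.0]
width: 0.467
gripper_force: 0.0
```

Request:
{"api": "play_rows", "payload": {"increments": "0 0 0 0 0; 0 0 0 0 0; 0 0 0 0 0; 0 0 0 0 0; 0 0 0 0 0"}}

```text
clock: 18.42
position: [0.5545, -0.0391, 0.431]
ee_rot: [0.348, -3.121, -0.0]
force: [0.4, 0.6, -0.0]
width: 0.501
gripper_force: 0.0
```

Request:
{"api": "play_rows", "payload": {"increments": "0 0 0 0 0; 0 0 0 0 0; 0 0 0 0 0; 0 0 0 0 0; 0 0 0 0 0"}}

```text
clock: 18.83
position: [0.5547, -0.0392, 0.4319]
ee_rot: [-0.348, 3.122, 0.0]
force: [0.3, 0.5, -0.2]
width: 0.499
gripper_force: 0.0
```

Request:
{"api": "play_rows", "payload": {"increments": "0 0 0 0 0; 0 0 0 0 0; 0 0 0 0 0; 0 0 0 0 0; 0 0 0 0 0"}}

```text
clock: 19.25
position: [0.5547, -0.0392, 0.4319]
ee_rot: [-0.348, 3.122, 0.0]
force: [-0.7, 0.1, -0.7]
width: 0.5
gripper_force: 0.0
```

Request:
{"api": "play_rows", "payload": {"increments": "0 0 0 0 0; 0 0 0 0 0; 0 0 0 0 0; 0 0 0 0 0; 0 0 0 0 0"}}

```text
clock: 19.67
position: [0.5548, -0.0392, 0.432]
ee_rot: [-0.348, 3.122, 0.0]
force: [0.3, -0.4, 0.2]
width: 0.496
gripper_force: 0.0
```

```bash
cat > bar.py <<'E'
from h import *
import sys
for n in ["top","side","wrist"]:
    p=vision.get_image(n); save(p,sys.argv[1]+n+".png")
    f=p["frame"].astype(int); R,G,B=f[...,0],f[...,1],f[...,2]
    red=(R>90)&(G<.45*R)&(B<.45*R)
    Q=pts(p,red); Q=Q[(Q[:,0]>.4)&(Q[:,0]<.72)&(abs(Q[:,1])<.15)&(Q[:,2]>.18)&(Q[:,2]<.33)]
    if len(Q)>20: print(n,"bar",len(Q),"mid",np.median(Q,0).round(4),Q.min(0).round(3),Q.max(0).round(3),"yaw",np.degrees(np.arctan(-np.polyfit(Q[:,1],Q[:,0],1)[0])).round(2))
    if n!="wrist": find("coupon_a_center",p,3)
E
python3 bar.py d1; python3 plan.py
```

```text
top bar 126 mid [0.4914 0.0325 0.2208] [ 0.474 -0.007  0.212] [0.503 0.092 0.23 ] yaw 12.58
side bar 121 mid [ 0.4956 -0.0012  0.2223] [ 0.478 -0.109  0.202] [0.523 0.067 0.226] yaw 12.6
coupon_a_center 0.59 [304. 309.] med [ 0.505 -0.064  0.059] ztop 0.083 rect [503.9 -51.1  32.6  37.8  12.1] 339
wrist bar 2242 mid [ 0.5002 -0.0082  0.2218] [ 0.479 -0.106  0.2  ] [0.527 0.065 0.225] yaw 12.72
t 19.92 pos [ 0.5548 -0.0392  0.4319] ang 102.73 tilt z [ 0.  0. -1.] w 0.504 gf 0.0 F [ 0.7  0.6 -0. ] q [-0.15  0.22  0.17  1.38 -0.04  1.54  1.8 ]
```

```bash
python3 -c "
import cv2
a=cv2.imread('pics/d1top.png')[170:330,260:440];b=cv2.imread('pics/d1side.png')[190:370,240:440]
import numpy as np
cv2.imwrite('pics/d.png',np.hstack([cv2.resize(a,(400,356)),cv2.resize(b,(396,356))]))"
```

```text
(no output)
```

View pics/d.png

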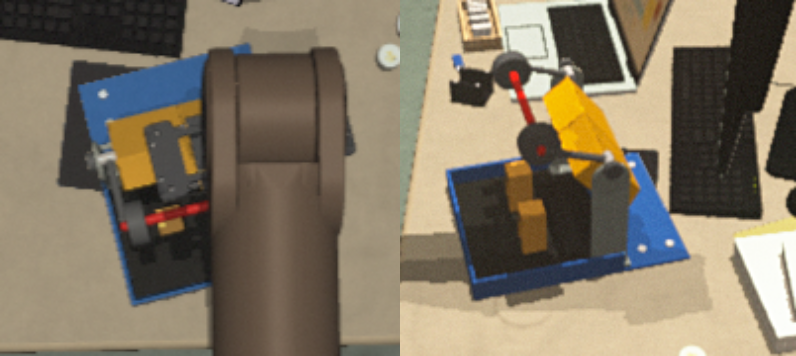

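```bash
python3 - <<'E'
from h import *
for n in ["top","side"]:
    P=pts(vision.get_image(n),np.ones((480,640),bool))
    Q=P[(P[:,0]>.6)&(P[:,0]<.95)&(abs(P[:,1]-.03)<.12)&(P[:,2]>.24)&(P[:,2]<.6)]
    for a in np.arange(.6,.95,.05):
        q=Q[(Q[:,0]>=a)&(Q[:,0]<a+.05)]; print(n,a.round(2),len(q),q.min(0).round(3) if len(q) else "",q.max(0).round(3) if len(q) else "")
E
python3 plan.py -.2 .4975 -.0075 .30 12.7
```

```text
top 0.6 0  
top 0.65 0  
top 0.7 118 [ 0.746 -0.059  0.241] [ 0.75  -0.045  0.492]
top 0.75 1688 [ 0.75  -0.061  0.24 ] [0.8   0.089 0.497]
top 0.8 1224 [ 0.8   -0.012  0.24 ] [0.85  0.15  0.498]
top 0.85 68 [0.85  0.108 0.427] [0.866 0.149 0.443]
top 0.9 67 [0.925 0.142 0.256] [0.949 0.15  0.342]
side 0.6 2 [ 0.6   -0.077  0.595] [ 0.6   -0.073  0.596]
side 0.65 0  
side 0.7 198 [ 0.745 -0.065  0.24 ] [ 0.75  -0.055  0.492]
side 0.75 1574 [ 0.75  -0.071  0.24 ] [0.8   0.078 0.494]
side 0.8 938 [ 0.8   -0.018  0.241] [0.85  0.15  0.493]
side 0.85 123 [0.85  0.102 0.24 ] [0.868 0.15  0.439]
side 0.9 318 [0.9   0.135 0.25 ] [0.95 0.15 0.34]
t 20.02 pos [ 0.5548 -0.0392  0.4319] ang 102.73 tilt z [ 0.  0. -1.] w 0.501 gf 0.0 F [0.3 0.2 0.6] q [-0.15  0.22  0.17  1.38 -0.04  1.54  1.8 ]
-> [ 4.975e-01 -7.500e-03  3.000e-01  1.270e+01]
0.35 0.31 0.94 6.4 -0.2; 0.38 0.27 0.94 6.4 -0.2; 0.41 0.23 0.94 6.4 -0.2; 0.43 0.18 0.94 6.4 -0.2; 0.45 0.13 0.94 6.4 -0.2
0.46 0.08 0.94 6.4 -0.2; 0.47 0.03 0.94 6.5 -0.2; 0.47 -0.03 0.94 6.4 -0.2; 0.46 -0.08 0.95 6.5 -0.2; 0.45 -0.13 0.94 6.4 -0.2
0.43 -0.18 0.95 6.5 -0.2; 0.41 -0.23 0.94 6.4 -0.2; 0.38 -0.27 0.95 6.5 -0.2; 0.34 -0.31 0.94 6.4 -0.2
```

Request:
{"api": "play_rows", "payload": {"increments": "0.35 0.31 0.94 6.4 0; 0.38 0.27 0.94 6.4 0; 0.41 0.23 0.94 6.4 0; 0.43 0.18 0.94 6.4 0; 0.45 0.13 0.94 6.4 0"}}

```text
clock: 20.43
position: [0.5341, -0.0277, 0.3845]
ee_rot: [0.535, 3.096, 0.0]
force: [0.4, 0.3, -0.2]
width: 0.504
gripper_force: 0.0
```

Request:
{"api": "play_rows", "payload": {"increments": "0.46 0.08 0.94 6.4 0; 0.47 0.03 0.94 6.5 0; 0.47 -0.03 0.94 6.4 0; 0.46 -0.08 0.95 6.5 0; 0.45 -0.13 0.94 6.4 0"}}

```text
clock: 20.85
position: [0.5136, -0.0163, 0.3374]
ee_rot: [1.372, 2.826, 0.0]
force: [0.6, -0.4, 0.8]
width: 0.493
gripper_force: 0.0
```

Request:
{"api": "play_rows", "payload": {"increments": "0.43 -0.18 0.95 6.5 0; 0.41 -0.23 0.94 6.4 0; 0.38 -0.27 0.95 6.5 0; 0.34 -0.31 0.94 6.4 0; 0 0 0 0 0"}}

```text
clock: 21.27
position: [0.496, -0.007, 0.2985]
ee_rot: [-1.966, -2.448, 0.003]
force: [-0.5, 0.4, 0.5]
width: 0.499
gripper_force: 0.0
```

Request:
{"api": "play_rows", "payload": {"increments": "0 0 0 0 0; 0 0 0 0 0"}}

```text
clock: 21.43
position: [0.498, -0.0076, 0.3007]
ee_rot: [1.957, 2.457, 0.001]
force: [0.4, 0.4, 0.3]
width: 0.499
gripper_force: 0.0
```

```bash
python3 bar.py d2; python3 plan.py 0 .4982 -.0073 .1975 12.7
```

```text
top bar 39 mid [0.4838 0.0586 0.2215] [0.474 0.048 0.216] [0.492 0.093 0.232] yaw 13.28
side bar 128 mid [ 0.4968 -0.0048  0.2219] [ 0.478 -0.109  0.202] [0.525 0.065 0.243] yaw 12.87
coupon_a_center 0.62 [304. 308.] med [ 0.504 -0.064  0.055] ztop 0.082 rect [504.7 -51.2  33.8  36.4  12.9] 382
wrist bar 3879 mid [0.4958 0.0146 0.2219] [ 0.474 -0.078  0.214] [0.523 0.093 0.242] yaw 12.77
t 21.68 pos [ 0.4978 -0.0077  0.3004] ang 12.77 tilt z [ 0.001  0.    -1.   ] w 0.498 gf 0.0 F [ 0.2 -0.4  0.2] q [-0.35  0.16  0.31  1.78 -0.05  1.21  0.19]
-> [ 4.982e-01 -7.300e-03  1.975e-01  1.270e+01]
0.01 0.01 2.57 0 0; 0.01 0.01 2.57 0 0; 0 0.01 2.58 0 0; 0.01 0.01 2.57 0.1 0
```

Request:
{"api": "play_rows", "payload": {"increments": "0 0.1 2.6 0 0; 0 0.1 2.6 0 0; 0 0 2.6 0 0; 0 0 2.4 0 0; 0 0 0 0 0"}}

```text
clock: 22.1
position: [0.4969, -0.0071, 0.1943]
ee_rot: [-1.958, -2.451, 0.007]
force: [-0.4, -1.3, -0.2]
width: 0.499
gripper_force: 0.0
```

Request:
{"api": "play_rows", "payload": {"increments": "0 0 0 0 -0.9; 0 0 0 0 -0.9; 0 0 0 0 -0.9; 0 0 0 0 -0.9; 0 0 0 0 -0.9", "grip_force": 15}}

```text
clock: 22.52
position: [0.5001, -0.007, 0.1991]
ee_rot: [1.961, 2.453, 0.002]
force: [0.3, -0.7, -0.1]
width: 0.186
gripper_force: 0.0
```

```bash
python3 plan.py; python3 - <<'E'
import numpy as np
# arc from phi 160 to 36 deg, r .0903, 24 rows; increments along stand x (tool y) and up (tool -z), cm
ph=np.radians(np.linspace(160,37,36)); x=9.03*np.cos(ph); z=9.03*np.sin(ph)
r=["0 %.2f %.2f 0 -0.9"%(a,-b) for a,b in zip(np.diff(x),np.diff(z))]
for i in range(0,len(r),5): print("; ".join(r[i:i+5]), " end x %.1f z %.1f"%(x[min(i+5,35)],z[min(i+5,35)]))
E
```

```text
t 22.52 pos [ 0.5001 -0.007   0.1991] ang 12.73 tilt z [ 0.002  0.    -1.   ] w 0.186 gf 0.0 F [ 0.3 -0.7 -0.1] q [-0.33  0.26  0.3   1.93 -0.09  0.96  0.23]
0 0.21 -0.51 0 -0.9; 0 0.24 -0.50 0 -0.9; 0 0.27 -0.49 0 -0.9; 0 0.30 -0.47 0 -0.9; 0 0.32 -0.45 0 -0.9  end x -7.2 z 5.5
0 0.35 -0.43 0 -0.9; 0 0.38 -0.41 0 -0.9; 0 0.40 -0.38 0 -0.9; 0 0.42 -0.36 0 -0.9; 0 0.44 -0.33 0 -0.9  end x -5.2 z 7.4
0 0.46 -0.30 0 -0.9; 0 0.48 -0.27 0 -0.9; 0 0.50 -0.24 0 -0.9; 0 0.51 -0.21 0 -0.9; 0 0.52 -0.18 0 -0.9  end x -2.7 z 8.6
0 0.53 -0.15 0 -0.9; 0 0.54 -0.12 0 -0.9; 0 0.55 -0.08 0 -0.9; 0 0.55 -0.05 0 -0.9; 0 0.55 -0.01 0 -0.9  end x 0.0 z 9.0
0 0.55 0.02 0 -0.9; 0 0.55 0.05 0 -0.9; 0 0.55 0.09 0 -0.9; 0 0.54 0.12 0 -0.9; 0 0.53 0.15 0 -0.9  end x 2.8 z 8.6
0 0.52 0.19 0 -0.9; 0 0.51 0.22 0 -0.9; 0 0.49 0.25 0 -0.9; 0 0.48 0.28 0 -0.9; 0 0.46 0.31 0 -0.9  end x 5.2 z 7.4
0 0.44 0.33 0 -0.9; 0 0.42 0.36 0 -0.9; 0 0.40 0.39 0 -0.9; 0 0.37 0.41 0 -0.9; 0 0.35 0.43 0 -0.9  end x 7.2 z 5.4
```

Request:
{"api": "play_rows", "payload": {"increments": "0 0 0 0 -0.9; 0 0 0 0 -0.9; 0 0 0 0 -0.9"}}

```text
clock: 22.77
position: [0.5006, -0.0069, 0.1988]
ee_rot: [1.96, 2.453, 0.003]
force: [3.1, 0.8, 4.3]
width: 0.125
gripper_force: 15.0
```

Request:
{"api": "play_rows", "payload": {"increments": "0 0.21 -0.51 0 -0.9; 0 0.24 -0.5 0 -0.9; 0 0.27 -0.49 0 -0.9; 0 0.3 -0.47 0 -0.9; 0 0.32 -0.45 0 -0.9"}}

```text
clock: 23.18
position: [0.5116, -0.0044, 0.2217]
ee_rot: [-1.961, -2.452, 0.003]
force: [1.5, -0.8, -8.9]
width: 0.124
gripper_force: 15.0
```

Request:
{"api": "play_rows", "payload": {"increments": "0 0.35 -0.43 0 -0.9; 0 0.38 -0.41 0 -0.9; 0 0.4 -0.38 0 -0.9; 0 0.42 -0.36 0 -0.9; 0 0.44 -0.33 0 -0.9"}}

```text
clock: 23.6
position: [0.5288, -0.0005, 0.2416]
ee_rot: [-1.959, -2.449, 0.007]
force: [-15.5, -2.0, 9.9]
width: 0.121
gripper_force: 15.0
```

Request:
{"api": "play_rows", "payload": {"increments": "0 0.46 -0.3 0 -0.9; 0 0.48 -0.27 0 -0.9; 0 0.5 -0.24 0 -0.9; 0 0.51 -0.21 0 -0.9; 0 0.52 -0.18 0 -0.9"}}

```text
clock: 24.02
position: [0.5548, 0.0054, 0.2547]
ee_rot: [-1.961, -2.452, 0.002]
force: [-7.9, -1.2, 6.7]
width: 0.125
gripper_force: 15.0
```

```bash
python3 plan.py
```

```text
t 24.02 pos [0.5548 0.0054 0.2547] ang 12.7 tilt z [-0.002  0.    -1.   ] w 0.125 gf 15.0 F [-7.9 -1.2  6.7] q [-0.34  0.3   0.31  1.72 -0.1   1.14  0.22]
```

Request:
{"api": "play_rows", "payload": {"increments": "0 0.53 -0.15 0 -0.9; 0 0.54 -0.12 0 -0.9; 0 0.55 -0.08 0 -0.9; 0 0.55 -0.05 0 -0.9; 0 0.55 -0.01 0 -0.9"}}

```text
clock: 24.43
position: [0.5823, 0.0115, 0.2585]
ee_rot: [-1.962, -2.453, 0.0]
force: [-4.6, -2.5, 4.5]
width: 0.125
gripper_force: 15.0
```

Request:
{"api": "play_rows", "payload": {"increments": "0 0.55 0.02 0 -0.9; 0 0.55 0.05 0 -0.9; 0 0.55 0.09 0 -0.9; 0 0.54 0.12 0 -0.9; 0 0.53 0.15 0 -0.9"}}

```text
clock: 24.85
position: [0.6097, 0.0177, 0.2531]
ee_rot: [1.961, 2.454, 0.0]
force: [-2.4, -2.0, 1.3]
width: 0.125
gripper_force: 15.0
```

Request:
{"api": "play_rows", "payload": {"increments": "0 0.52 0.19 0 -0.9; 0 0.51 0.22 0 -0.9; 0 0.49 0.25 0 -0.9; 0 0.48 0.28 0 -0.9; 0 0.46 0.31 0 -0.9"}}

```text
clock: 25.27
position: [0.6337, 0.0231, 0.2403]
ee_rot: [1.961, 2.454, 0.0]
force: [-2.6, -2.3, 1.7]
width: 0.126
gripper_force: 15.0
```

```bash
python3 plan.py -.9 .6495 .0275 .22 12.7
```

```text
t 25.27 pos [0.6337 0.0231 0.2403] ang 12.73 tilt z [ 0. -0. -1.] w 0.126 gf 15.0 F [-2.6 -2.3  1.7] q [-0.32  0.44  0.3   1.55 -0.14  1.17  0.23]
-> [ 0.6495  0.0275  0.22   12.7   ]
0.08 1.64 2.03 0 -0.9
```

Request:
{"api": "play_rows", "payload": {"increments": "0 0.44 0.33 0 -0.9; 0 0.42 0.36 0 -0.9; 0 0.4 0.39 0 -0.9; 0 0.37 0.41 0 -0.9; 0 0.35 0.43 0 -0.9"}}

```text
clock: 25.68
position: [0.6528, 0.0275, 0.221]
ee_rot: [1.961, 2.454, 0.0]
force: [0.2, -2.4, 1.5]
width: 0.125
gripper_force: 15.0
```

Request:
{"api": "play_rows", "payload": {"increments": "0 0.12 0.17 0 -0.9; 0 0 0 0 -0.9; 0 0 0 0 -0.9"}}

```text
clock: 25.93
position: [0.6537, 0.0278, 0.2196]
ee_rot: [1.961, 2.454, 0.0]
force: [1.2, -1.8, -0.7]
width: 0.124
gripper_force: 15.0
```

```bash
python3 plan.py
```

```text
t 25.93 pos [0.6537 0.0278 0.2196] ang 12.73 tilt z [ 0. -0. -1.] w 0.124 gf 15.0 F [ 1.2 -1.8 -0.7] q [-0.32  0.49  0.3   1.52 -0.15  1.15  0.23]
```

Request:
{"api": "play_rows", "payload": {"increments": "0 0 0 0 -0.1; 0 0 0 0 -0.1; 0 0 0 0 -0.1; 0 0 0 0 -0.1; 0 0 0 0 -0.1"}}

```text
clock: 26.35
position: [0.6535, 0.0281, 0.2199]
ee_rot: [-1.961, -2.454, -0.001]
force: [-0.4, -0.0, -1.0]
width: 0.422
gripper_force: 0.0
```

Request:
{"api": "play_rows", "payload": {"increments": "0 0 -1 0 -0.1; 0 0 -3 0 -0.1; 0 0 -4 0 -0.1; 0 0 -4 0 -0.1; 0 0 -4 0 -0.1"}}

```text
clock: 26.77
position: [0.653, 0.0276, 0.3825]
ee_rot: [1.962, 2.454, 0.0]
force: [1.2, 0.3, -0.1]
width: 0.449
gripper_force: 0.0
```

Request:
{"api": "play_rows", "payload": {"increments": "3 -3 0 0 -0.1; 3 -3 0 0 -0.1; 3 -3 0 0 -0.1; 3 -3 0 0 -0.1; 3 -3 0 0 -0.1"}}

```text
clock: 27.18
position: [0.4756, 0.1396, 0.3806]
ee_rot: [1.961, 2.453, 0.002]
force: [0.2, 0.9, 0.3]
width: 0.45
gripper_force: 0.0
```

Request:
{"api": "play_rows", "payload": {"increments": "3 -2 0 0 -0.1; 3 -2 0 0 -0.1; 3 -2 0 0 -0.1; 0 0 0 0 -0.1; 0 0 0 0 -0.1"}}

```text
clock: 27.6
position: [0.3978, 0.215, 0.3808]
ee_rot: [1.956, 2.458, 0.002]
force: [0.7, -1.1, -0.3]
width: 0.451
gripper_force: 0.0
```

```bash
python3 bar.py e1; python3 plan.py; python3 -c "
import cv2
a=cv2.imread('pics/e1top.png')[130:330,230:480];b=cv2.imread('pics/e1side.png')[190:430,210:430]
import numpy as np
cv2.imwrite('pics/e.png',np.hstack([cv2.resize(a,(440,352)),cv2.resize(b,(323,352))]))"
```

```text
top bar 235 mid [0.6556 0.0264 0.2401] [ 0.63  -0.07   0.231] [0.679 0.127 0.256] yaw 12.64
side bar 147 mid [0.6517 0.0315 0.2407] [ 0.633 -0.075  0.215] [0.682 0.1   0.261] yaw 12.67
coupon_a_center 0.69 [306. 309.] med [ 0.505 -0.065  0.059] ztop 0.082 rect [504.9 -51.7  34.1  35.2  12.8] 353
coupon_a_center 0.42 [389. 336.] med [ 0.572 -0.307  0.021] ztop 0.026 rect [ 573.5 -302.8   31.1   30.    87.8] 156
t 27.85 pos [0.3999 0.2126 0.3799] ang 12.59 tilt z [ 0. -0. -1.] w 0.449 gf 0.0 F [0.3 0.3 0.4] q [-0.74  0.04  0.14  1.71 -0.01  1.38 -0.38]
```

View pics/e.png

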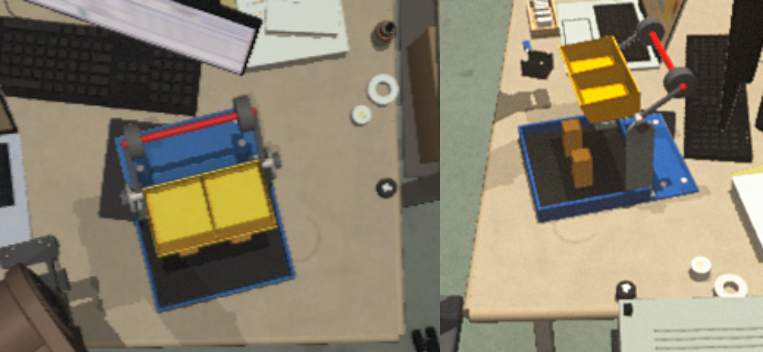

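The bucket is back home: the bar measures the same as at the start. It is empty, and both coupons stand in the tray at about (570,140) and (582,168). The bystanders that show (dark and pale specimens, ring, USB) look unmoved, and the robot is clear.

```bash
python3 -c "
from cell import job
print(job.sign_off())"
```

```text
the job is handed in; nothing more can be done
None
```

The batch is run and handed in at about 28 s on the robot's clock: the bucket tripped and dumped both coupons into the blue tray, where they came to rest standing on end, and the empty bucket is back upright and staying home by itself.

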